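# Spin the crank cap off a desiccant canister

## Robot

A 6-joint arm with a two-finger parallel gripper is mounted at the origin on the work surface. World frame = base frame: x ahead of the robot, y to its left, z up, the work surface at z = 0. Lengths are in m, angles in degrees, forces in N, time in s.
With the tool pointing down it reaches from about 0.375 to 0.9 m from the base axis. Payload 3.1 kg.
Tool frame: the origin (TCP) lies on the front face of the gripper's body, between the roots of the fingers; the fingertips stand 70 mm ahead of it and the grasp point (between the pads) lies 51 mm ahead of it (bot.tip_extent is the distance from the TCP to the fingertips, in m); z points along the fingers, x is the direction in which the jaws open and shut, and the axes are right-handed (so a half turn about z gives the same grasp; the last joint's range is limited). The gripper opens to 87 mm and grips with 3 to 60 N. Pads are 19 mm wide; open, the fingers measure 117 mm over their backs; the gripper's body (75 mm by 190 mm) begins 51 mm behind the grasp point.
Start: joints at [-83.337, 30.224, 82.088, -0, 67.689, -10.227], TCP at [0.182, -0.598, 0.292] pointing down, gripper open.
Joint ranges: [-176.69, 176.69], [-43.24, 126.21], [12.49, 139.97], [-82, 262], [0, 151.66], [-163.58, 163.58]. Speed limits (degrees/s): [159.86, 159.86, 180, 180, 180, 180].

## Interface

Orientations are given as a 3x3 rotation matrix whose columns are the frame's x, y, z axes.
In Python, from rig import bot, viewer, ticket gives the robot as it stands. The module is installed in compiled form; this text tells all that it offers.
- The arm moves only by the tool arm_command, never from a script. Its argument "targets" is a list of rows, each an object with "rot": the turn, a rotation vector about the tool's x, y, z in degrees, a list of three; "offset": the shift along the tool's x, y, z in cm, a list of three; "gripper": the closure, from 0 (fully open) to 1 (shut). A call has 1 to 8 rows; each row is the pose to reach, as a shift and turn from the pose commanded when the call began, along the tool's axes at that moment; what a row does not reach only later rows make up. A row lasts 1/10 s, in which the tool goes at most 50 mm and 8.59 degrees, less where a joint would pass 70% of its speed; a pose out of reach is approached as far as the arm can. A call with a gripper value outside its range is refused whole. The fingers move at their own pace and stop on an object; the grip force is fixed at half the most. Time passes only in rows, so rows that repeat a pose let the fingers close. It gives the time, the measured TCP pose, the force and the opening at its end, in the units of the state.
- bot.read_state(): the state, without advancing time (a new reading comes with each control period).
- viewer.capture(name): name is "scene" or "side" or "wrist"; returns a dict with "frame" (420x560x3 uint8, red, green, blue), "fx", "fy", "cx", "cy" (pixels), "D" ([k1, k2, p1, p2, k3] as OpenCV has them; the pictures are not rectified), "view" (4x4, takes a point from world to camera coordinates). Camera axes: x right, y down, z forward; pixel columns grow to the right and rows downward; lengths in m; the calibration is good to about 2 mm. A picture is of the moment at which its call begins. There is no depth.
- ticket.hand_in(): hands the job in, once; it reports no verdict.
The state is a dict: "time_s": time; "joint_positions": joint angles; "qvel": joint speeds; "tau": joint torques, N m; "position": TCP position; "tcp_rot": TCP orientation; "force": force on the tool from outside, world axes, zero at the start; "moment": the same for the moment, N m; "opening": opening from 0.0 (shut) to 1.0 (fully open).
Only numpy, scipy, OpenCV 4.12 (cv2) and the standard library are available. Lean on these libraries where they do the work, as an engineer would, in place of code of your own. Each camera call takes 0.05 s, during which the arm holds its last target. There are 200 camera calls.

## Task

Two desiccant canisters with crank caps are bolted to the workbench. Unscrew the cap of the taller one by its upright crank handle, several turns anticlockwise seen from above, until the thread lets go, then lift the cap clear and set it down, without dropping it, standing upright on its skirt inside the shallow steel tray.

Things in the scene. Friction and masses are not known exactly. Their poses are not given: they have to be found in the camera images.
- cap: Aluminium screw cap of the taller canister, 0.2 kg: round skirt (67 mm outside, 57 inside, 42 deep) under a disc (diameter 112, top face 52 mm above the origin) that carries one black upright crank handle. Origin: centre of the skirt's lower rim, z up along the axis, x towards the handle, which may point anywhere. Low friction: 1 or 2 N on the handle turns it.
- handle (a point): Grip point on the crank handle: upright black cylinder, diameter 16 mm, 42 mm from the cap's axis, standing 52 to 110 mm above the cap's origin. This point is on its centre line, 90 mm above that origin (38 above the disc). It spins on its own upright pin with slight friction: hold it fast and carry it round the axis in short steps, rising with the thread, without turning the gripper.
- canister: Taller canister, grey, diameter 90 mm, bolted down. Origin: centre of its underside. Shoulder at 115 mm; the threaded neck (diameter 51) ends at 153 mm. At the start the cap's origin is 116 mm above this one. Right-hand thread, pitch 9 mm: anticlockwise from above raises the cap; free after about 2.5 turns, until then it lifts only 2 mm; more turns do no harm. The other canister is 57 mm lower.
- tray: Shallow open steel tray lying flat on the bench, 220 x 220 mm, rim 18 mm high, walls and floor 4 mm thick, fixed. Origin: centre of its underside; x and y along its sides, z up.
Mind the look-alikes: they are no part of the job. Leave any orange or pink look-alike of the cap alone.

How it is judged:
By the outcome, as a careful person would: the job done as asked, in the order asked, and still so for the second after the job is handed in, with the robot touching nothing.
It also fails if it takes over 72 s, if anything falls off the work surface, if the arm or the gripper's body presses on something with over 40 N, if the wrist force passes 120 N, or if a joint passes its speed limit or range.

## Working session

There is one attempt and no reset: what is moved stays moved. The work goes in short steps, Python scripts to look and compute and a tool call to move; the robot and the scene stay as the last step left them, time stands still between calls to the robot, and variables do not carry over. Pictures are saved under pics/ and viewed, about 8 in all and at most 12, crops included, and the job is handed in when it is done.

Besides the shell and the picture viewer there is one more tool, called after ">>>" as name(argument=value, ...) on one line, values as JSON. arm_command: Moves the arm, as the interface text tells. Its arguments: {"type":"object","properties":{"targets":{"type":"array"}},"required":["targets"]}

```bash
mkdir -p pics; cat > h.py <<'E'
import numpy as np,cv2
from rig import bot,viewer,ticket
def cap(n,save=None):
    c=viewer.capture(n); c['K']=np.array([[c['fx'],0,c['cx']],[0,c['fy'],c['cy']],[0,0,1.]])
    c['V']=np.array(c['view']); c['D']=np.array(c['D'],float)
    if save: cv2.imwrite('pics/'+save,c['frame'][:,:,::-1])
    return c
def ray(c,uv):
    p=cv2.undistortPoints(np.array([[uv]],float),c['K'],c['D'])[0,0]
    R=c['V'][:3,:3];t=c['V'][:3,3]
    d=R.T@np.array([p[0],p[1],1]); return -R.T@t,d/np.linalg.norm(d)
def onz(c,uv,z):
    o,d=ray(c,uv); return o+d*(z-o[2])/d[2]
def tri(rs):
    A=0;b=0
    for o,d in rs:
        P=np.eye(3)-np.outer(d,d);A=A+P;b=b+P@o
    return np.linalg.solve(A,b)
def proj(c,p):
    R=c['V'][:3,:3];t=c['V'][:3,3]
    return cv2.projectPoints(np.array(p,float).reshape(-1,3),cv2.Rodrigues(R)[0],t,c['K'],c['D'])[0][:,0]
E
python3 - <<'E'
from h import *
a=cap('scene');b=cap('side');w=cap('wrist')
im=np.hstack([a['frame'],b['frame']])
cv2.imwrite('pics/a.png',a['frame'][:,:,::-1]);cv2.imwrite('pics/b.png',b['frame'][:,:,::-1]);cv2.imwrite('pics/w.png',w['frame'][:,:,::-1])
for c in (a,b,w): print(ray(c,(280,210)))
print(bot.read_state())
E
```

```text
(array([1.05301094, 0.47059348, 0.7832282 ]), array([-0.55281034, -0.40591856, -0.72775741]))
(array([0.51669118, 0.77329135, 0.84489394]), array([ 0.01605238, -0.69599179, -0.71787028]))
(array([ 0.26087621, -0.57352161,  0.38383865]), array([-0.28272192, -0.09253597, -0.95472793]))
{'time_s': 0.15, 'joint_positions': array([-8.33374090e+01,  3.02697512e+01,  8.21403135e+01, -1.78651068e-04,
        6.76904006e+01, -1.02255781e+01]), 'qvel': array([ 0.09195901, -0.13439412, -0.14082596,  0.06551709,  0.02664188,
       -0.05446243]), 'tau': array([ 3.41892401e-04, -4.40430021e+01, -1.76842993e+01,  6.33310759e-02,
        5.52358758e-02, -9.87851558e-05]), 'position': array([ 0.18155705, -0.59757155,  0.29145955]), 'tcp_rot': array([[ 2.90505573e-01, -9.56873278e-01, -2.06304190e-04],
       [-9.56871743e-01, -2.90505482e-01,  1.74127177e-03],
       [-1.72610893e-03, -3.08442504e-04, -9.99998463e-01]]), 'force': array([ 0.56129552, -0.18784112,  1.34158815]), 'moment': array([-0.02775897,  0.02584638,  0.01981435]), 'opening': 1.002019697302529}
```

View pics/a.png

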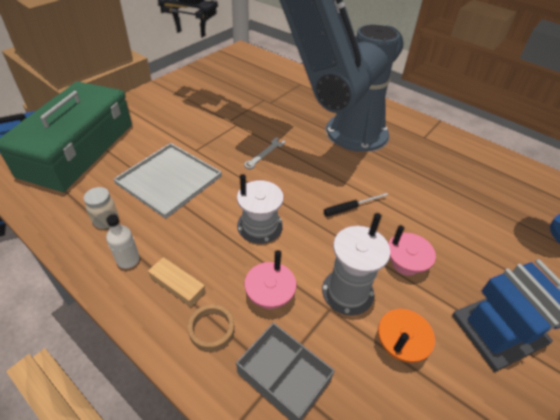

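View pics/b.png

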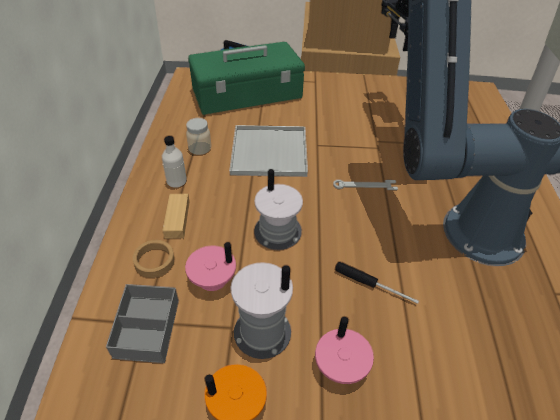

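The scene camera shows two silver crank caps. One is at (360,250) in scene and (262,285) in side, on the visibly taller canister. The other is at (260,198) and (278,205), on a shorter one. The pink and orange caps lie on the bench and are look-alikes. The tray is the pale square at (168,178) and (270,150). The dark divided box at (285,370) doesn't fit the description. I'll measure and confirm in a crop.

```bash
cat > m.py <<'E'
from h import *
a=cap('scene');b=cap('side')
def seg(c,x0,y0,x1,y1,dbg):
    f=c['frame'][y0:y1,x0:x1]; hsv=cv2.cvtColor(f,cv2.COLOR_RGB2HSV)
    bl=(hsv[...,2]<45).astype(np.uint8); wh=((hsv[...,1]<40)&(hsv[...,2]>165)).astype(np.uint8)
    out=[]
    for m in (bl,wh):
        cs=cv2.findContours(m,cv2.RETR_EXTERNAL,cv2.CHAIN_APPROX_NONE)[0]
        k=max(cs,key=cv2.contourArea); out.append(k.reshape(-1,2)+[x0,y0])
    return out
def ends(k):  # rounded rod: axis ends
    (cx,cy),(w,h),an=cv2.minAreaRect(k.astype(np.float32))
    vx,vy,_,_=cv2.fitLine(k.astype(np.float32),cv2.DIST_L2,0,0.01,0.01).ravel()
    if vy>0: vx,vy=-vx,-vy
    L=max(w,h)/2; return np.array([cx,cy]),np.array([vx,vy]),L,min(w,h)
R=[]
for c,box,n in ((a,(325,205,400,275),'scene'),(b,(225,258,300,315),'side')):
    k,wc=seg(c,*box,None)
    ce,v,L,w=ends(k); e=cv2.fitEllipse(cv2.convexHull(wc.astype(np.int32)))
    print(n,'handle',ce,v,L,w,'disc',e, 'bbox',wc.min(0),wc.max(0)); R.append((c,ce,e[0]))
    f=cv2.resize(c['frame'][box[1]-20:box[3]+50,box[0]-20:box[2]+20],None,fx=4,fy=4,interpolation=cv2.INTER_CUBIC)
    c['crop']=f
print('handle mid tri',tri([ray(c,p) for c,p,_ in R])); 
print('disc tri',tri([ray(c,q) for c,_,q in R]),[onz(c,q,.168) for c,_,q in R])
h=max(a['crop'].shape[0],b['crop'].shape[0]); pad=lambda f:cv2.copyMakeBorder(f,0,h-f.shape[0],0,0,0)
o=np.hstack([pad(a['crop']),pad(b['crop'])]);s=min(800/o.shape[1],600/h);cv2.imwrite('pics/crop1.png',cv2.resize(o,None,fx=s,fy=s)[:,:,::-1])
# tray: light region
for c,(x0,y0,x1,y1),n in ((a,(105,135,230,222),'scene'),(b,(220,118,318,182),'side')):
    f=c['frame'][y0:y1,x0:x1];hsv=cv2.cvtColor(f,cv2.COLOR_RGB2HSV);m=(hsv[...,1]<50).astype(np.uint8)
    k=max(cv2.findContours(m,cv2.RETR_EXTERNAL,cv2.CHAIN_APPROX_NONE)[0],key=cv2.contourArea)
    hull=cv2.convexHull(k); q=cv2.approxPolyDP(hull,8,True).reshape(-1,2)+[x0,y0]
    P=np.array([onz(c,p,.018) for p in q]);print(n,q.tolist(),P.round(3).tolist(),P.mean(0))
E
python3 m.py
```

```text
scene handle [340.26611328 208.22018433] [ 0.9696742  -0.24440101] 15.995698928833008 6.130089282989502 disc ((361.5281982421875, 248.34164428710938), (42.93082809448242, 57.342315673828125), 108.3475570678711) bbox [334 226] [389 270]
side handle [285.2230835  277.48458862] [ 0.04877653 -0.9988097 ] 11.62096881866455 7.488452911376953 disc ((261.4374084472656, 287.97821044921875), (51.0554313659668, 60.949832916259766), 88.9625015258789) bbox [231 263] [292 313]
handle mid tri [0.50665035 0.24626428 0.15599355]
disc tri [0.55675321 0.31288155 0.16473724] [array([0.55958298, 0.3139576 , 0.168     ]), array([0.55646608, 0.31478853, 0.168     ])]
scene [[172, 144], [220, 175], [165, 217], [115, 178]] [[0.476, -0.392, 0.018], [0.479, -0.174, 0.018], [0.69, -0.165, 0.018], [0.688, -0.391, 0.018]] [ 0.58317296 -0.28045667  0.018     ]
side [[236, 125], [304, 127], [306, 175], [230, 174]] [[0.691, -0.394, 0.018], [0.476, -0.398, 0.018], [0.469, -0.169, 0.018], [0.681, -0.159, 0.018]] [ 0.57900272 -0.28003016  0.018     ]
```

View pics/crop1.png

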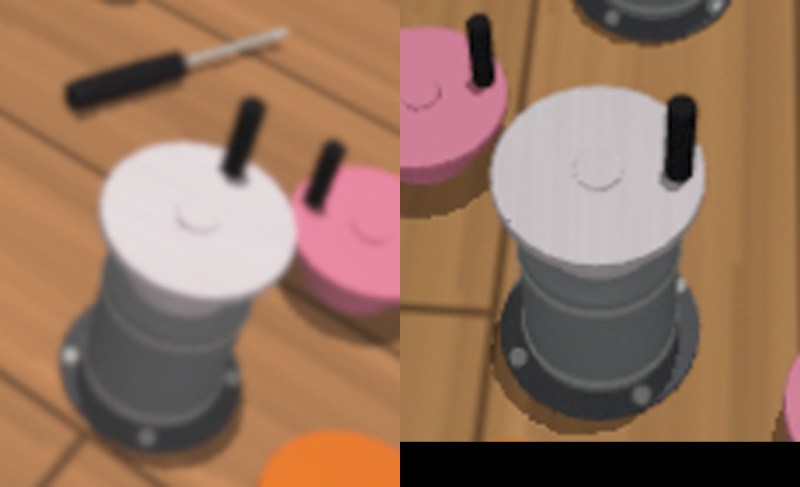

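The crop confirms the target: the silver cap on the tall grey canister, its handle at (375,225) in scene and (285,278) in side. The pink caps beside it are separate.

```bash
cat > m2.py <<'E'
from h import *
a=cap('scene');b=cap('side')
w=[]
for c,(x0,y0,x1,y1) in ((a,(366,209,384,241)),(b,(278,262,295,295))):
    g=cv2.cvtColor(c['frame'][y0:y1,x0:x1],cv2.COLOR_RGB2GRAY);m=(g<60).astype(np.uint8)
    n,l,s,ce=cv2.connectedComponentsWithStats(m);i=1+np.argmax(s[1:,4]);print(s[i],ce[i]+[x0,y0]);w.append(ray(c,ce[i]+[x0,y0]))
    print(onz(c,ce[i]+[x0,y0],.197))
H=tri(w);C=np.array([.5575,.314]);d=H[:2]-C
print(H,d,np.linalg.norm(d),np.degrees(np.arctan2(d[1],d[0])))
# predicted disc outline extremes vs. image bbox
t=np.linspace(0,2*np.pi,200)
for c in (a,b):
    P=proj(c,np.c_[C[0]+.056*np.cos(t),C[1]+.056*np.sin(t),0*t+.168]);print(P.min(0),P.max(0))
print(bot.read_state()['tcp_rot'])
E
python3 m2.py
```

```text
[  4   5  11  22 119] [374.52941176 223.67226891]
[0.51162513 0.30890859 0.197     ]
[  3   4   9  24 182] [285.21428571 277.29120879]
[0.51464599 0.30934932 0.197     ]
[0.51439344 0.31019883 0.19932949] [-0.04310656 -0.00380117] 0.04327382729251931 -174.96064284447297
[333.81070977 226.295843  ] [390.57858796 271.33176994]
[229.8158706  262.83805477] [291.94270701 314.63813924]
[[ 2.90543419e-01 -9.56861807e-01 -5.85561441e-05]
 [-9.56861671e-01 -2.90543410e-01  5.18412313e-04]
 [-5.13062045e-04 -9.45911562e-05 -9.99999864e-01]]
```

```bash
cat > to.py <<'E'
import sys
from h import *
s=bot.read_state();R=np.array(s['tcp_rot']);p=np.array(s['position'])
x=R[:,0];print('t',s['time_s'],'p',p.round(4),'yaw',np.degrees(np.arctan2(x[1],x[0])),'z',R[:,2].round(4),'F',np.array(s['force']).round(1),'op',s['opening'])
for a in sys.argv[1:]:
    g=np.array(eval(a));print(a,((R.T@(g-p))*100).round(2))
E
python3 to.py .48,-.25,.34
```

```text
t 0.35 p [ 0.1816 -0.5979  0.292 ] yaw -73.10950516849243 z [-1.e-04  5.e-04 -1.e+00] F [0.  0.1 0.1] op 0.9992510541397985
.48,-.25,.34 [-24.62 -38.66  -4.78]
```

>>> arm_command(targets=[{"rot": [0, 0, -73.1], "offset": [-24.62, -38.66, -4.8], "gripper": 0}, {"rot": [0, 0, -73.1], "offset": [-24.62, -38.66, -4.8], "gripper": 0}, {"rot": [0, 0, -73.1], "offset": [-24.62, -38.66, -4.8], "gripper": 0}, {"rot": [0, 0, -73.1], "offset": [-24.62, -38.66, -4.8], "gripper": 0}, {"rot": [0, 0, -73.1], "offset": [-24.62, -38.66, -4.8], "gripper": 0}, {"rot": [0, 0, -73.1], "offset": [-24.62, -38.66, -4.8], "gripper": 0}, {"rot": [0, 0, -73.1], "offset": [-24.62, -38.66, -4.8], "gripper": 0}, {"rot": [0, 0, -73.1], "offset": [-24.62, -38.66, -4.8], "gripper": 0}])

```text
time_s: 1.15
position: [0.4416, -0.2944, 0.3344]
tcp_rot: [[0.998, -0.07, 0.001], [-0.07, -0.998, -0.0], [0.001, 0.0, -1.0]]
force: [1.1, -0.6, -0.5]
opening: 1.002
```

```bash
python3 to.py .5146,.3098,.34; python3 -c "
from h import *;print(bot.read_state()['tcp_rot'])"
```

```text
t 1.15 p [ 0.4416 -0.2944  0.3344] yaw -4.015443149142001 z [ 5.e-04 -5.e-04 -1.e+00] F [ 1.1 -0.6 -0.5] op 1.0016621290462193
.5146,.3098,.34 [  3.05 -60.78  -0.58]
[[ 9.97545069e-01 -7.00255648e-02  5.04590080e-04]
 [-7.00253384e-02 -9.97545110e-01 -4.53137367e-04]
 [ 5.35082567e-04  4.16690855e-04 -9.99999770e-01]]
```

>>> arm_command(targets=[{"rot": [0, 0, -4.3], "offset": [3.0, -60.8, -0.6], "gripper": 0}, {"rot": [0, 0, -4.3], "offset": [3.0, -60.8, -0.6], "gripper": 0}, {"rot": [0, 0, -4.3], "offset": [3.0, -60.8, -0.6], "gripper": 0}, {"rot": [0, 0, -4.3], "offset": [3.0, -60.8, -0.6], "gripper": 0}, {"rot": [0, 0, -4.3], "offset": [3.0, -60.8, -0.6], "gripper": 0}, {"rot": [0, 0, -4.3], "offset": [3.0, -60.8, -0.6], "gripper": 0}, {"rot": [0, 0, -4.3], "offset": [3.0, -60.8, -0.6], "gripper": 0}, {"rot": [0, 0, -4.3], "offset": [3.0, -60.8, -0.6], "gripper": 0}])

```text
time_s: 1.95
position: [0.4905, 0.1029, 0.3382]
tcp_rot: [[1.0, -0.001, 0.001], [-0.001, -1.0, -0.0], [0.001, 0.0, -1.0]]
force: [0.9, 0.2, -0.5]
opening: 1.003
```

```bash
python3 to.py .5146,.3098,.34
```

```text
t 1.95 p [0.4905 0.1029 0.3382] yaw -0.054967277791636945 z [ 9.e-04 -1.e-04 -1.e+00] F [ 0.9  0.2 -0.5] op 1.0025140172124745
.5146,.3098,.34 [  2.39 -20.7   -0.18]
```

>>> arm_command(targets=[{"rot": [0, 0, 0], "offset": [2.4, -20.7, -0.2], "gripper": 0}, {"rot": [0, 0, 0], "offset": [2.4, -20.7, -0.2], "gripper": 0}, {"rot": [0, 0, 0], "offset": [2.4, -20.7, -0.2], "gripper": 0}, {"rot": [0, 0, 0], "offset": [2.4, -20.7, -0.2], "gripper": 0}, {"rot": [0, 0, 0], "offset": [2.4, -20.7, -0.2], "gripper": 0}, {"rot": [0, 0, 0], "offset": [2.4, -20.7, -0.2], "gripper": 0}, {"rot": [0, 0, 0], "offset": [2.4, -20.7, -0.2], "gripper": 0}])

```text
time_s: 2.65
position: [0.5144, 0.3068, 0.3395]
tcp_rot: [[1.0, -0.001, -0.001], [-0.001, -1.0, -0.001], [-0.001, 0.001, -1.0]]
force: [-0.2, -0.0, -0.2]
opening: 1.001
```

```bash
python3 to.py .5146,.3098,.34; python3 - <<'E'
from h import *
w=cap('wrist','w2.png')
print(proj(w,[[.5146,.3098,.226],[.557,.314,.168],[.5146,.3098,.168]]))
E
```

```text
t 2.65 p [0.5144 0.3068 0.3395] yaw -0.062097610164282294 z [-0.0011 -0.0013 -1.    ] F [-0.2 -0.  -0.2] op 1.0007256958730362
.5146,.3098,.34 [ 0.02 -0.3  -0.05]
[[276.8365203  234.48506068]
 [333.99703059 201.04599151]
 [277.05364715 206.45165289]]
```

View pics/w2.png

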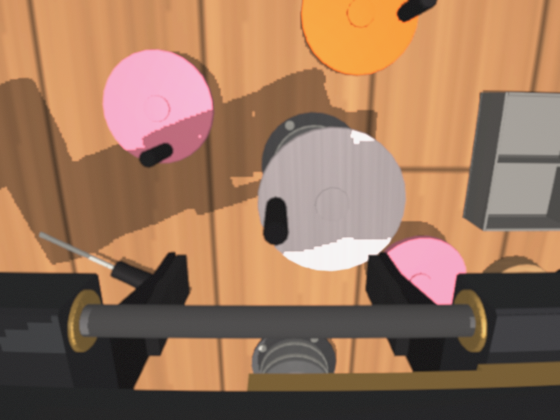

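The wrist view shows the disc centred near (332,199) and the handle from (275,200) to (275,243), within about 2 px of the predictions. I'll refine from this view.

```bash
python3 - <<'E'
from h import *
w=cap('wrist');f=w['frame'];hsv=cv2.cvtColor(f,cv2.COLOR_RGB2HSV)
g=hsv[...,2];m=np.zeros(g.shape,np.uint8);m[190:250,260:292]=(g[190:250,260:292]<60)
n,l,s,ce=cv2.connectedComponentsWithStats(m);i=1+np.argmax(s[1:,4]);print(s[i],ce[i],onz(w,ce[i],.197))
d=((hsv[...,1]<60)&(g>90)).astype(np.uint8);d[:120]=0;d[275:]=0;d[:,:250]=0;d[:,410:]=0
k=max(cv2.findContours(d,cv2.RETR_EXTERNAL,cv2.CHAIN_APPROX_NONE)[0],key=cv2.contourArea);h=cv2.convexHull(k).reshape(-1,2)
P=np.array([onz(w,p,.168) for p in h.astype(float)]);q=cv2.fitEllipse(P[:,:2].astype(np.float32)*1000);print(q,h.min(0),h.max(0))
E
```

```text
[264 198  23  46 869] [275.22439586 220.78365938] [0.51359222 0.30794764 0.197     ]
((553.2548217773438, 315.8619689941406), (108.19252014160156, 122.26579284667969), 28.966747283935547) [258 120] [404 269]
```

>>> arm_command(targets=[{"rot": [0, 0, 0], "offset": [0, 0, 2], "gripper": 0}, {"rot": [0, 0, 0], "offset": [0, 0, 5], "gripper": 0}, {"rot": [0, 0, 0], "offset": [0, 0, 8.3], "gripper": 0}, {"rot": [0, 0, 0], "offset": [0, 0, 8.3], "gripper": 0}, {"rot": [0, 0, 0], "offset": [0, 0, 8.3], "gripper": 0}])

```text
time_s: 3.25
position: [0.5151, 0.3066, 0.2571]
tcp_rot: [[1.0, -0.003, -0.001], [-0.003, -1.0, -0.0], [-0.001, 0.0, -1.0]]
force: [0.0, 0.0, 1.1]
opening: 0.997
```

```bash
python3 to.py .514,.309,.257
```

```text
t 3.25 p [0.5151 0.3066 0.2571] yaw -0.16318879723759724 z [-9.e-04 -4.e-04 -1.e+00] F [0.  0.  1.1] op 0.996987323607311
.514,.309,.257 [-0.11 -0.24  0.01]
```

>>> arm_command(targets=[{"rot": [0, 0, 0], "offset": [-0.1, -0.2, 0], "gripper": 0}, {"rot": [0, 0, 0], "offset": [-0.1, -0.2, 0], "gripper": 1}, {"rot": [0, 0, 0], "offset": [-0.1, -0.2, 0], "gripper": 1}, {"rot": [0, 0, 0], "offset": [-0.1, -0.2, 0], "gripper": 1}, {"rot": [0, 0, 0], "offset": [-0.1, -0.2, 0], "gripper": 1}, {"rot": [0, 0, 0], "offset": [-0.1, -0.2, 0], "gripper": 1}, {"rot": [0, 0, 0], "offset": [-0.1, -0.2, 0], "gripper": 1}, {"rot": [0, 0, 0], "offset": [-0.1, -0.2, 0], "gripper": 1}])

```text
time_s: 4.05
position: [0.5138, 0.3098, 0.2568]
tcp_rot: [[1.0, -0.001, -0.0], [-0.001, -1.0, -0.0], [-0.0, 0.0, -1.0]]
force: [-0.0, -0.6, 0.3]
opening: 0.451
```

```bash
python3 to.py
```

```text
t 4.05 p [0.5138 0.3098 0.2568] yaw -0.05034953967422626 z [-1.e-04 -0.e+00 -1.e+00] F [-0.  -0.6  0.3] op 0.4514253265338848
```

>>> arm_command(targets=[{"rot": [0, 0, 0], "offset": [0, 0, 0], "gripper": 1}, {"rot": [0, 0, 0], "offset": [0, 0, 0], "gripper": 1}, {"rot": [0, 0, 0], "offset": [0, 0, 0], "gripper": 1}, {"rot": [0, 0, 0], "offset": [0, 0, 0], "gripper": 1}, {"rot": [0, 0, 0], "offset": [0, 0, 0], "gripper": 1}, {"rot": [0, 0, 0], "offset": [0, 0, 0], "gripper": 1}])

```text
time_s: 4.65
position: [0.5138, 0.3098, 0.2568]
tcp_rot: [[1.0, -0.001, -0.0], [-0.001, -1.0, -0.0], [-0.0, 0.0, -1.0]]
force: [-0.1, 0.7, -0.6]
opening: 0.174
```

```bash
python3 to.py
```

```text
t 4.65 p [0.5138 0.3098 0.2568] yaw -0.05829347223119021 z [-1.e-04 -0.e+00 -1.e+00] F [-0.1  0.7 -0.6] op 0.1738763735147314
```

```bash
cat > arc.py <<'E'
import sys,json,numpy as np
# start angle (deg), step, n [, correction x,y cm world applied to all rows]
a0,st,n=map(float,sys.argv[1:4]);c=[float(v) for v in sys.argv[4:6]] or [0,0]
th=np.radians(a0+st*np.arange(1,n+1));r=4.2;b=np.radians(a0)
print(json.dumps([[round(r*(np.cos(t)-np.cos(b))+c[0],2),round(-r*(np.sin(t)-np.sin(b))-c[1],2),round(-.9*(t-b)/2/np.pi,3)] for t in th]))
E
python3 arc.py 185 15 8; python3 arc.py 305 20 8
```

```text
[[0.24, 1.07, -0.038], [0.74, 2.04, -0.075], [1.48, 2.85, -0.112], [2.41, 3.44, -0.15], [3.45, 3.77, -0.188], [4.55, 3.82, -0.225], [5.62, 3.58, -0.263], [6.59, 3.07, -0.3]]
[[1.03, -1.03, -0.05], [1.65, -2.35, -0.1], [1.77, -3.81, -0.15], [1.4, -5.22, -0.2], [0.56, -6.41, -0.25], [-0.63, -7.25, -0.3], [-2.04, -7.62, -0.35], [-3.5, -7.5, -0.4]]
```

>>> arm_command(targets=[{"rot": [0, 0, 0], "offset": [0.24, 1.07, -0.04], "gripper": 1}, {"rot": [0, 0, 0], "offset": [0.74, 2.04, -0.08], "gripper": 1}, {"rot": [0, 0, 0], "offset": [1.48, 2.85, -0.11], "gripper": 1}, {"rot": [0, 0, 0], "offset": [2.41, 3.44, -0.15], "gripper": 1}, {"rot": [0, 0, 0], "offset": [3.45, 3.77, -0.19], "gripper": 1}, {"rot": [0, 0, 0], "offset": [4.55, 3.82, -0.23], "gripper": 1}, {"rot": [0, 0, 0], "offset": [5.62, 3.58, -0.26], "gripper": 1}, {"rot": [0, 0, 0], "offset": [6.59, 3.07, -0.3], "gripper": 1}])

```text
time_s: 5.45
position: [0.581, 0.279, 0.2599]
tcp_rot: [[1.0, -0.001, 0.0], [-0.001, -1.0, -0.0], [0.0, 0.0, -1.0]]
force: [-0.1, -0.3, 0.7]
opening: 0.178
```

```bash
python3 to.py .5797,.2791,.2598
```

```text
t 5.45 p [0.581  0.279  0.2599] yaw -0.08550770863402092 z [ 5.e-04 -2.e-04 -1.e+00] F [-0.1 -0.3  0.7] op 0.1776023273848852
.5797,.2791,.2598 [-0.13 -0.01  0.01]
```

>>> arm_command(targets=[{"rot": [0, 0, 0], "offset": [1.03, -1.03, -0.05], "gripper": 1}, {"rot": [0, 0, 0], "offset": [1.65, -2.35, -0.1], "gripper": 1}, {"rot": [0, 0, 0], "offset": [1.77, -3.81, -0.15], "gripper": 1}, {"rot": [0, 0, 0], "offset": [1.4, -5.22, -0.2], "gripper": 1}, {"rot": [0, 0, 0], "offset": [0.56, -6.41, -0.25], "gripper": 1}, {"rot": [0, 0, 0], "offset": [-0.63, -7.25, -0.3], "gripper": 1}, {"rot": [0, 0, 0], "offset": [-2.04, -7.62, -0.35], "gripper": 1}, {"rot": [0, 0, 0], "offset": [-3.5, -7.5, -0.4], "gripper": 1}])

```text
time_s: 6.25
position: [0.5429, 0.3548, 0.2639]
tcp_rot: [[1.0, 0.0, 0.0], [0.0, -1.0, -0.0], [0.0, 0.0, -1.0]]
force: [-0.1, -1.4, -1.5]
opening: 0.175
```

```bash
python3 to.py; for a in 465 624 783 942 1101; do python3 arc.py $a 19.875 8;done; python3 - <<'E'
from h import *
a=cap('scene');b=cap('side')
o=np.hstack([c['frame'][y:y+150,x:x+130] for c,x,y in ((a,300,160),(b,200,220))])
cv2.imwrite('pics/c2.png',cv2.resize(o,None,fx=3,fy=3)[:,:,::-1])
E
```

```text
t 6.25 p [0.5429 0.3548 0.2639] yaw 0.02003400369906176 z [ 0.e+00 -1.e-04 -1.e+00] F [-0.1 -1.4 -1.5] op 0.1753855964163613
[[-1.31, 0.61, -0.05], [-2.34, 1.63, -0.099], [-2.96, 2.94, -0.149], [-3.1, 4.39, -0.199], [-2.74, 5.79, -0.248], [-1.92, 6.99, -0.298], [-0.75, 7.84, -0.348], [0.65, 8.23, -0.397]]
[[1.45, -0.1, -0.05], [2.77, -0.68, -0.099], [3.82, -1.69, -0.149], [4.47, -2.98, -0.199], [4.63, -4.42, -0.248], [4.3, -5.83, -0.298], [3.5, -7.05, -0.348], [2.35, -7.92, -0.398]]
[[-1.39, -0.43, -0.05], [-2.83, -0.35, -0.099], [-4.17, 0.2, -0.149], [-5.24, 1.19, -0.199], [-5.91, 2.47, -0.248], [-6.1, 3.91, -0.298], [-5.8, 5.32, -0.348], [-5.03, 6.55, -0.397]]
[[1.14, 0.89, -0.05], [2.52, 1.35, -0.099], [3.97, 1.3, -0.149], [5.32, 0.77, -0.199], [6.4, -0.19, -0.248], [7.1, -1.46, -0.298], [7.32, -2.89, -0.348], [7.04, -4.32, -0.398]]
[[-0.75, -1.24, -0.05], [-1.87, -2.16, -0.099], [-3.24, -2.64, -0.149], [-4.69, -2.62, -0.199], [-6.04, -2.12, -0.248], [-7.15, -1.18, -0.298], [-7.87, 0.08, -0.348], [-8.12, 1.51, -0.397]]
```

View pics/c2.png

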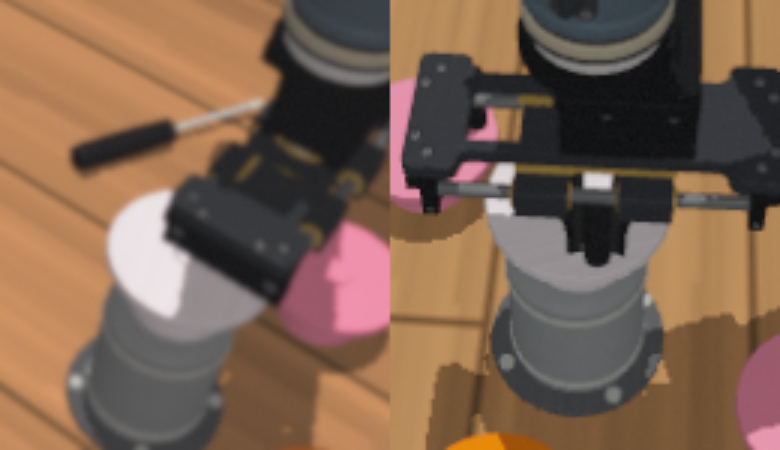

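The side crop shows the handle at (597,240), still between the fingers and now at the front of the disc. The cap is turning with the gripper, and forces are small.

>>> arm_command(targets=[{"rot": [0, 0, 0], "offset": [-1.31, 0.61, -0.05], "gripper": 1}, {"rot": [0, 0, 0], "offset": [-2.34, 1.63, -0.1], "gripper": 1}, {"rot": [0, 0, 0], "offset": [-2.96, 2.94, -0.15], "gripper": 1}, {"rot": [0, 0, 0], "offset": [-3.1, 4.39, -0.2], "gripper": 1}, {"rot": [0, 0, 0], "offset": [-2.74, 5.79, -0.25], "gripper": 1}, {"rot": [0, 0, 0], "offset": [-1.92, 6.99, -0.3], "gripper": 1}, {"rot": [0, 0, 0], "offset": [-0.75, 7.84, -0.35], "gripper": 1}, {"rot": [0, 0, 0], "offset": [0.65, 8.23, -0.4], "gripper": 1}])

```text
time_s: 7.15
position: [0.5526, 0.2704, 0.2679]
tcp_rot: [[1.0, -0.002, -0.0], [-0.002, -1.0, -0.0], [-0.0, 0.0, -1.0]]
force: [-0.6, 0.9, -0.4]
opening: 0.172
```

>>> arm_command(targets=[{"rot": [0, 0, 0], "offset": [1.45, -0.1, -0.05], "gripper": 1}, {"rot": [0, 0, 0], "offset": [2.77, -0.68, -0.1], "gripper": 1}, {"rot": [0, 0, 0], "offset": [3.82, -1.69, -0.15], "gripper": 1}, {"rot": [0, 0, 0], "offset": [4.47, -2.98, -0.2], "gripper": 1}, {"rot": [0, 0, 0], "offset": [4.63, -4.42, -0.25], "gripper": 1}, {"rot": [0, 0, 0], "offset": [4.3, -5.83, -0.3], "gripper": 1}, {"rot": [0, 0, 0], "offset": [3.5, -7.05, -0.35], "gripper": 1}, {"rot": [0, 0, 0], "offset": [2.35, -7.92, -0.4], "gripper": 1}])

```text
time_s: 7.95
position: [0.5742, 0.3522, 0.2718]
tcp_rot: [[1.0, -0.0, 0.001], [-0.0, -1.0, 0.0], [0.001, -0.0, -1.0]]
force: [-0.0, -2.1, -0.2]
opening: 0.172
```

```bash
python3 to.py
```

```text
t 7.95 p [0.5742 0.3522 0.2718] yaw -0.01486094871779533 z [ 8.e-04  2.e-04 -1.e+00] F [-0.  -2.1 -0.2] op 0.1723173070118157
```

>>> arm_command(targets=[{"rot": [0, 0, 0], "offset": [-1.39, -0.43, -0.05], "gripper": 1}, {"rot": [0, 0, 0], "offset": [-2.83, -0.35, -0.1], "gripper": 1}, {"rot": [0, 0, 0], "offset": [-4.17, 0.2, -0.15], "gripper": 1}, {"rot": [0, 0, 0], "offset": [-5.24, 1.19, -0.2], "gripper": 1}, {"rot": [0, 0, 0], "offset": [-5.91, 2.47, -0.25], "gripper": 1}, {"rot": [0, 0, 0], "offset": [-6.1, 3.91, -0.3], "gripper": 1}, {"rot": [0, 0, 0], "offset": [-5.8, 5.32, -0.35], "gripper": 1}, {"rot": [0, 0, 0], "offset": [-5.03, 6.55, -0.4], "gripper": 1}])

```text
time_s: 8.75
position: [0.5237, 0.2845, 0.276]
tcp_rot: [[1.0, -0.001, -0.001], [-0.001, -1.0, 0.0], [-0.001, 0.0, -1.0]]
force: [0.2, 0.8, -2.0]
opening: 0.173
```

>>> arm_command(targets=[{"rot": [0, 0, 0], "offset": [1.14, 0.89, -0.05], "gripper": 1}, {"rot": [0, 0, 0], "offset": [2.52, 1.35, -0.1], "gripper": 1}, {"rot": [0, 0, 0], "offset": [3.97, 1.3, -0.15], "gripper": 1}, {"rot": [0, 0, 0], "offset": [5.32, 0.77, -0.2], "gripper": 1}, {"rot": [0, 0, 0], "offset": [6.4, -0.19, -0.25], "gripper": 1}, {"rot": [0, 0, 0], "offset": [7.1, -1.46, -0.3], "gripper": 1}, {"rot": [0, 0, 0], "offset": [7.32, -2.89, -0.35], "gripper": 1}, {"rot": [0, 0, 0], "offset": [7.04, -4.32, -0.4], "gripper": 1}])

```text
time_s: 9.55
position: [0.5964, 0.329, 0.2797]
tcp_rot: [[1.0, -0.002, 0.001], [-0.002, -1.0, -0.0], [0.001, 0.0, -1.0]]
force: [-0.3, -1.8, -0.4]
opening: 0.176
```

>>> arm_command(targets=[{"rot": [0, 0, 0], "offset": [-0.75, -1.24, -0.05], "gripper": 1}, {"rot": [0, 0, 0], "offset": [-1.87, -2.16, -0.1], "gripper": 1}, {"rot": [0, 0, 0], "offset": [-3.24, -2.64, -0.15], "gripper": 1}, {"rot": [0, 0, 0], "offset": [-4.69, -2.62, -0.2], "gripper": 1}, {"rot": [0, 0, 0], "offset": [-6.04, -2.12, -0.25], "gripper": 1}, {"rot": [0, 0, 0], "offset": [-7.15, -1.18, -0.3], "gripper": 1}, {"rot": [0, 0, 0], "offset": [-7.87, 0.08, -0.35], "gripper": 1}, {"rot": [0, 0, 0], "offset": [-8.12, 1.51, -0.4], "gripper": 1}])

```text
time_s: 10.35
position: [0.5114, 0.3139, 0.2842]
tcp_rot: [[1.0, 0.001, -0.001], [0.001, -1.0, 0.001], [-0.001, -0.001, -1.0]]
force: [-0.6, 0.9, -1.8]
opening: 0.174
```

```bash
python3 to.py
```

```text
t 10.35 p [0.5114 0.3139 0.2842] yaw 0.03537812801227221 z [-6.e-04  9.e-04 -1.e+00] F [-0.6  0.9 -1.8] op 0.17376790609411374
```

>>> arm_command(targets=[{"rot": [0, 0, 0], "offset": [0.15, 0, -0.3], "gripper": 1}, {"rot": [0, 0, 0], "offset": [0.15, 0, -0.6], "gripper": 1}, {"rot": [0, 0, 0], "offset": [0.15, 0, -1], "gripper": 1}, {"rot": [0, 0, 0], "offset": [0.15, 0, -1.5], "gripper": 1}, {"rot": [0, 0, 0], "offset": [0.15, 0, -2], "gripper": 1}, {"rot": [0, 0, 0], "offset": [0.15, 0, -2], "gripper": 1}])

```text
time_s: 10.95
position: [0.5157, 0.314, 0.3049]
tcp_rot: [[1.0, -0.001, 0.002], [-0.001, -1.0, 0.001], [0.002, -0.001, -1.0]]
force: [0.4, -0.0, -2.5]
opening: 0.176
```

```bash
python3 to.py; python3 - <<'E'
from h import *
a=cap('scene');b=cap('side')
o=np.hstack([c['frame'][y:y+150,x:x+130] for c,x,y in ((a,300,160),(b,200,200))])
cv2.imwrite('pics/c3.png',cv2.resize(o,None,fx=3,fy=3)[:,:,::-1])
E
```

```text
t 10.95 p [0.5157 0.314  0.3049] yaw -0.04260848583555132 z [ 2.e-03  8.e-04 -1.e+00] F [ 0.4 -0.  -2.5] op 0.17575805412179415
```

View pics/c3.png

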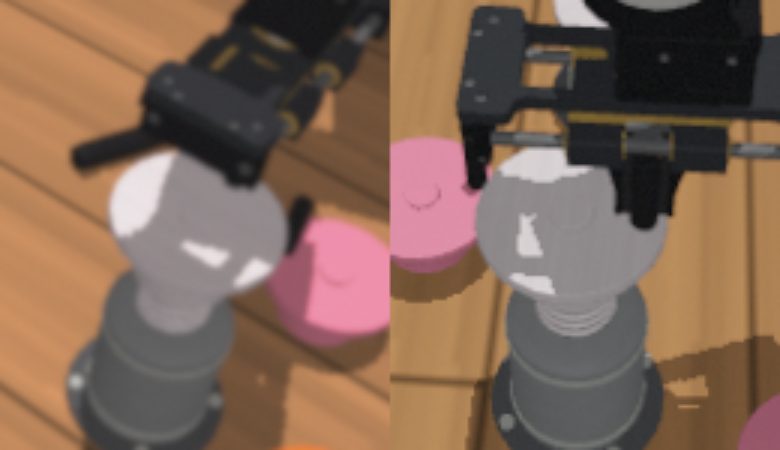

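The thread has let go. In the side crop the bare neck thread shows at (575,318) under the lifted, level cap, and the wrist carries about 2 N. I'll lift it and carry it gently to the tray.

>>> arm_command(targets=[{"rot": [0, 0, 0], "offset": [0, 0, -1], "gripper": 1}, {"rot": [0, 0, 0], "offset": [0, 0, -2.5], "gripper": 1}, {"rot": [0, 0, 0], "offset": [0, 0, -4], "gripper": 1}, {"rot": [0, 0, 0], "offset": [0, 0.5, -5], "gripper": 1}, {"rot": [0, 0, 0], "offset": [0, 1.5, -5.5], "gripper": 1}, {"rot": [0, 0, 0], "offset": [0, 3, -5.5], "gripper": 1}, {"rot": [0, 0, 0], "offset": [0, 5, -5.5], "gripper": 1}, {"rot": [0, 0, 0], "offset": [0, 7.5, -5.5], "gripper": 1}])

```text
time_s: 11.85
position: [0.5144, 0.237, 0.358]
tcp_rot: [[1.0, -0.0, -0.002], [-0.0, -1.0, -0.001], [-0.002, 0.001, -1.0]]
force: [1.0, 0.5, -2.5]
opening: 0.177
```

>>> arm_command(targets=[{"rot": [0, 0, 0], "offset": [0.1, 2.7, 0], "gripper": 1}, {"rot": [0, 0, 0], "offset": [0.2, 5.4, 0], "gripper": 1}, {"rot": [0, 0, 0], "offset": [0.3, 8.1, 0], "gripper": 1}, {"rot": [0, 0, 0], "offset": [0.5, 10.8, 0], "gripper": 1}, {"rot": [0, 0, 0], "offset": [0.6, 13.5, 0], "gripper": 1}, {"rot": [0, 0, 0], "offset": [0.8, 16.2, 0], "gripper": 1}, {"rot": [0, 0, 0], "offset": [0.9, 18.9, 0], "gripper": 1}, {"rot": [0, 0, 0], "offset": [1, 21.6, 0], "gripper": 1}])

```text
time_s: 12.65
position: [0.5237, 0.0204, 0.3581]
tcp_rot: [[1.0, -0.002, -0.002], [-0.002, -1.0, -0.0], [-0.002, 0.0, -1.0]]
force: [1.0, 0.1, -2.1]
opening: 0.171
```

>>> arm_command(targets=[{"rot": [0, 0, 0], "offset": [0.1, 2.7, 0], "gripper": 1}, {"rot": [0, 0, 0], "offset": [0.2, 5.4, 0], "gripper": 1}, {"rot": [0, 0, 0], "offset": [0.3, 8.1, 0], "gripper": 1}, {"rot": [0, 0, 0], "offset": [0.5, 10.8, 0], "gripper": 1}, {"rot": [0, 0, 0], "offset": [0.6, 13.5, 0], "gripper": 1}, {"rot": [0, 0, 0], "offset": [0.8, 16.2, 0], "gripper": 1}, {"rot": [0, 0, 0], "offset": [0.9, 18.9, 0], "gripper": 1}, {"rot": [0, 0, 0], "offset": [1, 21.6, 0], "gripper": 1}])

```text
time_s: 13.45
position: [0.5331, -0.1953, 0.358]
tcp_rot: [[1.0, -0.002, -0.002], [-0.002, -1.0, 0.001], [-0.002, -0.001, -1.0]]
force: [0.2, -0.2, -1.6]
opening: 0.171
```

```bash
python3 to.py .539,-.28,.36
```

```text
t 13.45 p [ 0.5331 -0.1953  0.358 ] yaw -0.11473920947926337 z [-2.3e-03  7.0e-04 -1.0e+00] F [ 0.2 -0.2 -1.6] op 0.17103327943429164
.539,-.28,.36 [ 0.61  8.47 -0.21]
```

>>> arm_command(targets=[{"rot": [0, 0, 0], "offset": [0.2, 2.5, 0], "gripper": 1}, {"rot": [0, 0, 0], "offset": [0.3, 4.8, 0], "gripper": 1}, {"rot": [0, 0, 0], "offset": [0.5, 6.7, 1], "gripper": 1}, {"rot": [0, 0, 0], "offset": [0.6, 8, 3], "gripper": 1}, {"rot": [0, 0, 0], "offset": [0.6, 8.5, 6], "gripper": 1}, {"rot": [0, 0, 0], "offset": [0.6, 8.5, 9], "gripper": 1}, {"rot": [0, 0, 0], "offset": [0.6, 8.5, 12], "gripper": 1}, {"rot": [0, 0, 0], "offset": [0.6, 8.5, 14], "gripper": 1}])

```text
time_s: 14.25
position: [0.5384, -0.278, 0.2153]
tcp_rot: [[1.0, -0.001, -0.005], [-0.001, -1.0, 0.003], [-0.005, -0.003, -1.0]]
force: [0.8, -0.2, -0.7]
opening: 0.179
```

>>> arm_command(targets=[{"rot": [0, 0, 0], "offset": [0, 0, 2], "gripper": 1}, {"rot": [0, 0, 0], "offset": [0, 0, 3.5], "gripper": 1}, {"rot": [0, 0, 0], "offset": [0, 0, 3.8], "gripper": 1}, {"rot": [0, 0, 0], "offset": [0, 0, 3.8], "gripper": 1}])

```text
time_s: 14.65
position: [0.5397, -0.2784, 0.1797]
tcp_rot: [[1.0, -0.001, -0.002], [-0.001, -1.0, 0.002], [-0.002, -0.002, -1.0]]
force: [1.1, -0.0, -2.3]
opening: 0.176
```

```bash
python3 to.py .539,-.28,.145; python3 - <<'E'
from h import *
a=cap('scene');b=cap('side')
o=np.hstack([c['frame'][y:y+140,x:x+130] for c,x,y in ((a,105,95),(b,205,50))])
cv2.imwrite('pics/c4.png',cv2.resize(o,None,fx=3,fy=3)[:,:,::-1])
E
```

```text
t 14.65 p [ 0.5397 -0.2784  0.1797] yaw -0.07237362835300135 z [-0.0021  0.0015 -1.    ] F [ 1.1 -0.  -2.3] op 0.17570061307547832
.539,-.28,.145 [-0.06  0.17  3.47]
```

View pics/c4.png

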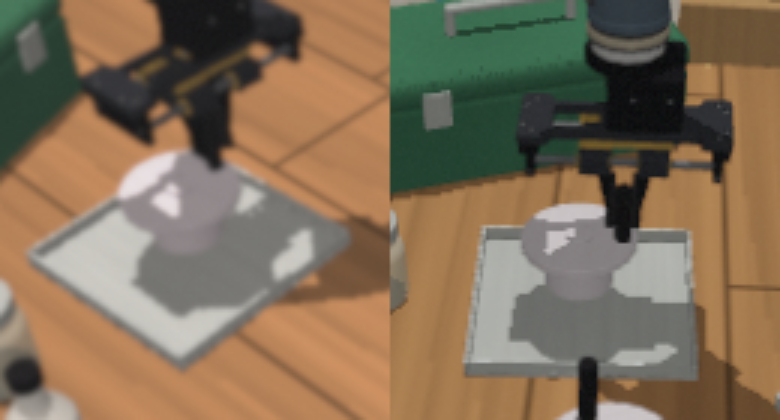

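The cap hangs level over the middle of the tray, at (180,200) in the scene crop and (580,250) in the side crop. Next I'll lower it to contact.

>>> arm_command(targets=[{"rot": [0, 0, 0], "offset": [0, 0, 1], "gripper": 1}, {"rot": [0, 0, 0], "offset": [0, 0, 2], "gripper": 1}, {"rot": [0, 0, 0], "offset": [0, 0, 2.7], "gripper": 1}, {"rot": [0, 0, 0], "offset": [0, 0, 3], "gripper": 1}, {"rot": [0, 0, 0], "offset": [0, 0, 3.2], "gripper": 1}, {"rot": [0, 0, 0], "offset": [0, 0, 3.2], "gripper": 1}, {"rot": [0, 0, 0], "offset": [0, 0, 3.2], "gripper": 1}])

```text
time_s: 15.45
position: [0.5407, -0.2785, 0.149]
tcp_rot: [[1.0, -0.001, 0.0], [-0.001, -1.0, -0.0], [0.0, 0.0, -1.0]]
force: [0.6, 0.5, -2.2]
opening: 0.176
```

>>> arm_command(targets=[{"rot": [0, 0, 0], "offset": [0, 0, 0.1], "gripper": 1}, {"rot": [0, 0, 0], "offset": [0, 0, 0.2], "gripper": 1}, {"rot": [0, 0, 0], "offset": [0, 0, 0.2], "gripper": 1}])

```text
time_s: 15.75
position: [0.5405, -0.2784, 0.1469]
tcp_rot: [[1.0, -0.001, 0.0], [-0.001, -1.0, -0.0], [0.0, 0.0, -1.0]]
force: [0.1, 0.1, -1.9]
opening: 0.177
```

>>> arm_command(targets=[{"rot": [0, 0, 0], "offset": [0, 0, 0.1], "gripper": 1}, {"rot": [0, 0, 0], "offset": [0, 0, 0.1], "gripper": 1}, {"rot": [0, 0, 0], "offset": [0, 0, 0.1], "gripper": 1}])

```text
time_s: 16.05
position: [0.5405, -0.2784, 0.1458]
tcp_rot: [[1.0, -0.001, -0.0], [-0.001, -1.0, 0.0], [-0.0, -0.0, -1.0]]
force: [-0.2, 0.3, -2.4]
opening: 0.17
```

>>> arm_command(targets=[{"rot": [0, 0, 0], "offset": [0, 0, 0.1], "gripper": 1}, {"rot": [0, 0, 0], "offset": [0, 0, 0.1], "gripper": 1}, {"rot": [0, 0, 0], "offset": [0, 0, 0.1], "gripper": 1}])

```text
time_s: 16.35
position: [0.5407, -0.2786, 0.1452]
tcp_rot: [[1.0, -0.001, 0.001], [-0.001, -1.0, -0.0], [0.001, 0.0, -1.0]]
force: [-0.8, 0.3, 1.4]
opening: 0.175
```

Contact made at the expected height, with the force moving from −2.4 to +1.4 N. Releasing.

>>> arm_command(targets=[{"rot": [0, 0, 0], "offset": [0, 0, 0], "gripper": 0.75}, {"rot": [0, 0, 0], "offset": [0, 0, 0], "gripper": 0.6}, {"rot": [0, 0, 0], "offset": [0, 0, 0], "gripper": 0.5}, {"rot": [0, 0, 0], "offset": [0, 0, 0], "gripper": 0.5}, {"rot": [0, 0, 0], "offset": [0, 0, 0], "gripper": 0.5}, {"rot": [0, 0, 0], "offset": [0, 0, 0], "gripper": 0.5}, {"rot": [0, 0, 0], "offset": [0, 0, 0], "gripper": 0.5}, {"rot": [0, 0, 0], "offset": [0, 0, 0], "gripper": 0.5}])

```text
time_s: 17.15
position: [0.5405, -0.2784, 0.1448]
tcp_rot: [[1.0, -0.001, -0.0], [-0.001, -1.0, 0.0], [-0.0, -0.0, -1.0]]
force: [-0.5, 0.8, 0.7]
opening: 0.498
```

>>> arm_command(targets=[{"rot": [0, 0, 0], "offset": [0, 0, -1], "gripper": 0.5}, {"rot": [0, 0, 0], "offset": [0, 0, -3], "gripper": 0.5}, {"rot": [0, 0, 0], "offset": [0, 0, -6], "gripper": 0.5}, {"rot": [0, 0, 0], "offset": [0, 0, -10], "gripper": 0.5}, {"rot": [0, 0, 0], "offset": [0, 0, -14], "gripper": 0.5}, {"rot": [0, 0, 0], "offset": [0, -4, -16], "gripper": 0.5}, {"rot": [0, 0, 0], "offset": [0, -8, -16], "gripper": 0.5}, {"rot": [0, 0, 0], "offset": [0, -12, -16], "gripper": 0.5}])

```text
time_s: 17.95
position: [0.5408, -0.1576, 0.3069]
tcp_rot: [[1.0, -0.002, 0.003], [-0.002, -1.0, -0.001], [0.003, 0.001, -1.0]]
force: [0.3, 1.7, -0.4]
opening: 0.506
```

```bash
python3 to.py; python3 - <<'E'
from h import *
a=cap('scene');b=cap('side')
o=np.hstack([c['frame'][y:y+140,x:x+130] for c,x,y in ((a,105,95),(b,205,50))])
cv2.imwrite('pics/c5.png',cv2.resize(o,None,fx=3,fy=3)[:,:,::-1])
E
```

```text
t 17.95 p [ 0.5408 -0.1576  0.3069] yaw -0.12583958373688264 z [ 0.0032 -0.0014 -1.    ] F [ 0.3  1.7 -0.4] op 0.5055630529962867
```

View pics/c5.png

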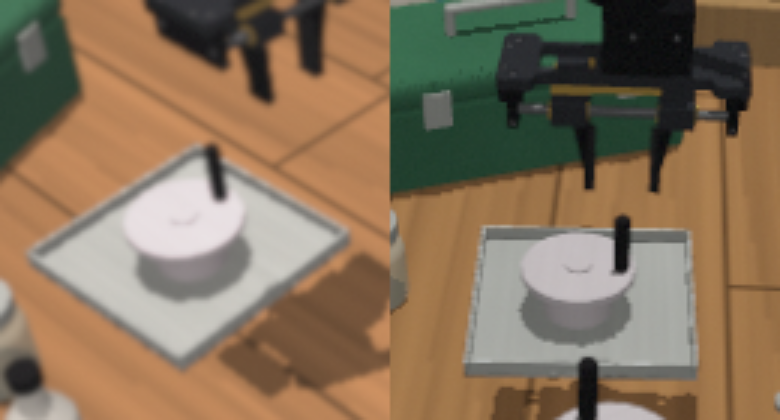

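The cap stands upright in the middle of the tray, at (183,225) in the scene crop and (578,275) in the side crop, and the gripper is clear of it. I'll let the arm settle and hand in.

>>> arm_command(targets=[{"rot": [0, 0, 0], "offset": [0, 0, 0], "gripper": 0.5}, {"rot": [0, 0, 0], "offset": [0, 0, 0], "gripper": 0.5}, {"rot": [0, 0, 0], "offset": [0, 0, 0], "gripper": 0.5}])

```text
time_s: 18.35
position: [0.5409, -0.1597, 0.3049]
tcp_rot: [[1.0, -0.002, 0.0], [-0.002, -1.0, -0.001], [0.0, 0.001, -1.0]]
force: [-1.1, 0.6, -0.7]
opening: 0.497
```

```bash
python3 to.py; python3 -c "
from rig import ticket;print(ticket.hand_in())"
```

```text
t 18.35 p [ 0.5409 -0.1597  0.3049] yaw -0.13443218913104438 z [ 4.e-04 -5.e-04 -1.e+00] F [-1.1  0.6 -0.7] op 0.49679806163473567
the job is handed in; nothing more can be done
None
```

I unscrewed the taller canister's cap by its crank handle, about three turns anticlockwise. I then lifted it off, carried it level to the steel tray, lowered it to contact and released it. The job was handed in at about 18 s of the 72 s allowed.

- **Result:** the final scene and side pictures show the cap standing upright on its skirt near the tray's centre. The gripper is clear of it, and none of my moves went near the look-alikes.
- **Forces:** wrist force readings stayed under about 3 N at the end of every move.
- **Disagreements:** the first automatic handle detection in the scene picture picked up the screwdriver, and one disc fit in the wrist picture was spoiled by the canister body below it. I corrected for both before gripping. No other check failed; camera estimates of the cap's position agreed to within about 2–3 mm.

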